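# Lid the jars, then hold the kiln lid below its balance point

## Task

Get these two jars ready for the kiln: put each loose lid on its own jar, the green one on the green jar and the red one on the red jar, seated down flat with the jars left standing upright. Then take the kiln lid by its handle, raise it past its balance point (about 35 degrees open, where the springs take over), ease it back down a few degrees so that it is just below that point and wants to close again, and finish holding it still there in your grip so that I can load with both hands. Its stay is off for repair, so never let it swing up beyond 45 degrees, and leave the other things on the table as they are.

Things in the scene. Friction and masses are not known exactly. Their poses are not given: they have to be found in the camera images.
- jar_green: Round open stoneware jar, soft green, standing upright, 72 mm outside diameter, 48 mm tall, mouth 62 mm inside, wall 5 mm. Origin: centre of its underside, z up along its axis.
- lid_green: Loose soft-green lid of the green jar, lying on its plug: round plug (56 mm diameter, 7 mm deep, goes inside the mouth), then a flange 72 mm in diameter, 5 mm thick, that sits on the rim, then a round knob 18 mm in diameter, 22 mm tall. Origin: centre of the plug's underside, z up; the knob spans z 12 to 34 mm. Seated, its origin is 41 mm above the jar's origin.
- jar_red: Round open jar of red-brown terracotta, standing upright, 54 mm outside diameter, 48 mm tall, mouth 44 mm inside, wall 5 mm. Origin: centre of its underside, z up along its axis.
- lid_red: Loose red-brown lid of the red jar, lying on its plug: plug 38 mm diameter, 7 mm deep, flange 54 mm in diameter, 5 mm thick, round knob 18 mm in diameter, 22 mm tall. Origin: centre of the plug's underside, z up; the knob spans z 12 to 34 mm. Seated, its origin is 41 mm above the jar's origin.
- pot_blue: Bystander: a blue jar with its lid already on, 62 mm in diameter, 75 mm tall with its knob; do not disturb. Origin: centre of its underside.
- kiln: Low steel bench kiln, top loading, fixed; its front (its -x axis) with the lid handle faces the robot side. Body 250 mm deep (x) by 280 mm wide (y), 137 mm tall without lid; lid hinged at the back on sprung hinges, its top 180 mm above the table when shut; needs under 1 N at the handle to lift; grey controller box on its +y flank, 60 mm wide, 125 mm tall. Origin: centre of its underside, z up.
- kiln_lid: Kiln lid, 0.9 kg. Origin: middle of its handle, a round black bar 16 mm thick, 150 mm long, along the lid's y; 43 mm clear between bar and lid for a finger, end rods 120 mm apart. z up when shut (handle 160 mm above the table); opening is the tilt of z, turning about the hinge line 315 mm from the origin along the lid's +x, 18 mm below. Springs: under 0.61 rad it falls shut, over it flies open.
- sponge: Bystander: yellow sponge block 65 x 95 x 35 mm lying on the table. Origin: centre of its underside.
- modelling_tool: Bystander: slim wooden modelling tool, 165 mm long, 12 mm thick, lying along its x. Origin: under its middle.
- glaze_jar: Bystander: closed glaze jar, 68 mm in diameter, 85 mm tall, white cap. Origin: centre of its underside.
- kiln_post: Bystander: round cream kiln post standing upright, 28 mm in diameter, 50 mm tall. Origin: centre of its underside.
There are look-alikes about, which are no part of the job. Leave any yellow look-alike of the lid_red alone.

How it is judged:
On the way, in this order (a step that is already met when the one before it is completed fails the run):
1. each lid is seated on its own jar, jars upright on the table, lids let go (z of lid_green in the frame of jar_green between 0.037 and 0.044 m and horizontal distance between lid_green and jar_green below 0.006 m and z of lid_red in the frame of jar_red between 0.037 and 0.044 m and horizontal distance between lid_red and jar_red below 0.006 m and contact force between the fingers and lid_green below 0.1 N and contact force between the fingers and lid_red below 0.1 N and angle between each of jar_green, jar_red's own z axis and vertical below 0.1 rad), for 0.2 s.
2. the kiln lid is raised past its balance point (0.61 rad) in the grip (angle between kiln_lid's own z axis and vertical above 0.62 rad and contact force between the fingers and kiln_lid above 1 N), for 0.1 s.
At the end, for the whole second after the job is handed in: Kiln lid held still (under 0.05 rad/s) between 0.44 and 0.60 rad, just below its balance point of 0.61, fingers gripping it (over 1 N), after being past 0.62; each lid seated on its own jar (height within 4 mm, centred within 6 mm), jars upright (0.1 rad) on the table (angle between kiln_lid's own z axis and vertical between 0.44 and 0.6 rad and angular speed of kiln_lid below 0.05 rad/s and contact force between the fingers and kiln_lid above 1 N and z of lid_green in the frame of jar_green between 0.037 and 0.044 m and horizontal distance between lid_green and jar_green below 0.006 m and z of lid_red in the frame of jar_red between 0.037 and 0.044 m and horizontal distance between lid_red and jar_red below 0.006 m and angle between each of jar_green, jar_red's own z axis and vertical below 0.1 rad and height (world z) of each of jar_green, jar_red below 0.006 m); the arm keeps its last pose, push and grip.
It fails at once if the kiln lid swings up beyond 45 degrees (0.80 rad) (angle between kiln_lid's own z axis and vertical above 0.8 rad).
It fails at once if another thing on the table is shifted by more than 30 mm (distance of any of pot_blue, sponge, modelling_tool, glaze_jar, kiln_post from where it was at the start of the episode above 0.03 m).
It also fails if it takes over 72 s, if anything falls off the work surface, if the arm or the gripper's body presses on something with over 40 N, if the wrist force passes 120 N, or if a joint passes its speed limit or range.

## Robot

A 6-joint arm with a two-finger parallel gripper is mounted at the origin on the work surface. World frame = base frame: x ahead of the robot, y to its left, z up, the work surface at z = 0. Lengths are in m, angles in rad, forces in N, time in s.
With the tool pointing down it reaches from about 0.375 to 0.975 m from the base axis. Payload 3.8 kg.
Tool frame: the origin (TCP) lies on the centre line of the jaws, within the pads' length; the fingertips stand 22 mm ahead of it and the grasp point (between the pads) lies 3 mm ahead of it; z points along the fingers, y is the line along which they close (so a half turn about z gives the same grasp; the last joint's range is limited). The gripper opens to 88 mm and grips with 3 to 60 N. Pads are 18 mm wide; open, the fingers measure 123 mm over their backs; the gripper's body (75 mm by 187 mm) begins 45 mm behind the grasp point.
Start: joints at [1.163, 0.264, 1.604, -0, 1.274, -0.037], TCP at [0.245, 0.629, 0.261] pointing down, gripper open.
Joint ranges: [-2.63, 2.63], [-0.94, 2.18], [0.31, 2.57], [-1.31, 4.45], [0, 2.66], [-2.55, 2.55]. Speed limits (rad/s): [2.57, 2.57, 3.14, 3.14, 3.14, 3.14].

## Interface

Orientations are given as [roll, pitch, yaw] about the fixed x, y, z axes, in that order (R = Rz(yaw) Ry(pitch) Rx(roll)).
In Python, from workcell import readout, cams, manip gives the robot as it stands.
- The arm moves only by the tool move_arm, never from a script. Its argument "deltas" is a list of rows, each an object with "xyz": the shift along the tool's x, y, z in units of 40 mm (1.0 is 40 mm), a list of three; "rotation": the turn, a rotation vector about the tool's x, y, z in units of 0.15 rad (1.0 is 0.15 rad), a list of three; "jaw": the finger opening in mm, from 0 to 88.1. In form: [{"xyz": [x, y, z], "rotation": [ax, ay, az], "jaw": jaw}, ...]. A call has 1 to 10 rows; each row shifts and turns the commanded pose from where the row before left it, along the tool's axes as they then stand; what a row does not reach is not made up. A row lasts 1/10 s, in which the tool goes at most 50 mm and 8.59 degrees, less where a joint would pass 70% of its speed; a pose out of reach is approached as far as the arm can. A call with a number of a shift or a turn outside -1 to 1 is refused whole. A call with a gripper value outside its range is refused whole. The fingers move at their own pace and stop on an object; "force" is the grip in N (left out, the last holds). Time passes only in rows, so rows that do not move let the fingers close. It gives the time, the measured TCP pose, the force, the opening and the grip force at its end, in the units of the state.
- readout.get_obs(): the state, without advancing time (a new reading comes with each control period).
- cams.capture(name): name is "side" or "top" or "wrist"; returns the picture (400x640x3 uint8, red, green, blue); there is no depth.
- cams.get_calibration(name): a dict with "mtx" (3x3 intrinsics, pixels), "R" (3x3) and "t" (3): a world point X has camera coordinates R X + t. Camera axes: x right, y down, z forward; pixel columns grow to the right and rows downward; lengths in m; the calibration is good to about 2 mm. A picture is of the moment at which its call begins: read the wrist's pose just before it. get_calibration takes no time and is no camera call; for the wrist camera it gives the pose at the moment of the call.
- manip.job_done(): hands the job in; it is judged then, once.
The state is a dict: "time_s": time; "joint_pos": joint angles; "qd": joint speeds; "tau": joint torques, N m; "tcp_pos": TCP position; "tcp_rot": TCP orientation; "wrist_force": force on the tool from outside, world axes, zero at the start; "moment": the same for the moment, N m; "opening": finger opening in m; "gripper_force": force on a finger pad.
Only numpy, scipy, OpenCV 4.12 (cv2) and the standard library are available. Lean on these libraries where they do the work, as an engineer would, in place of code of your own. Each camera call takes 0.05 s, during which the arm holds its last target. There are 200 camera calls.

## Working session

There is one attempt and no reset: what is moved stays moved. The work goes in short steps, Python scripts to look and compute and a tool call to move; the robot and the scene stay as the last step left them, time stands still between calls to the robot, and variables do not carry over. Pictures are saved under pics/ and viewed, at most 10 in all, crops included, and the job is handed in when it is done.

Besides the shell and the picture viewer there is one more tool, called after "Call:" as a command line: name --argument value ..., lists and objects as JSON in quotes. move_arm: Moves the arm, as the interface text tells. Its arguments: {"type":"object","properties":{"deltas":{"type":"array"},"force":{"type":"number"}},"required":["deltas"]}

```bash
mkdir -p pics; ls
cat > h.py <<'E'
import numpy as np, cv2
from workcell import readout, cams, manip
def save(name,fn):
    im=cams.capture(name); cv2.imwrite('pics/'+fn,cv2.cvtColor(im,cv2.COLOR_RGB2BGR)); return im
def ray(cal,u,v):
    K,R,t=map(np.array,(cal['mtx'],cal['R'],cal['t']))
    return -R.T@t, R.T@np.linalg.inv(K)@np.array([u,v,1.])
def onz(cal,u,v,z):
    c,d=ray(cal,u,v); return c+d*(z-c[2])/d[2]
def proj(cal,X):
    p=np.array(cal['mtx'])@(np.array(cal['R'])@np.array(X)+np.array(cal['t'])); return p[:2]/p[2]
E
python3 - <<'E'
from h import *
for n in('top','side'):
    save(n,n+'0.png'); c=cams.get_calibration(n); print(n,ray(c,320,200), c['mtx'][0][0])
print(readout.get_obs())
E
```

```text
pics
top (array([ 0.42654111, -0.0348407 ,  1.10063059]), array([ 0.11005931, -0.00440714, -0.99397394])) 439.09944129774254
side (array([ 0.22834946, -0.77899686,  0.69449216]), array([ 0.33212385,  0.7307016 , -0.5965206 ])) 367.05957331688114
{'time_s': 0.1, 'joint_pos': array([ 1.16310074e+00,  2.64662362e-01,  1.60522764e+00, -4.16904032e-05,
        1.27373083e+00, -3.68903997e-02]), 'qd': array([ 0.00142199, -0.00309732, -0.00253266, -0.00050866,  0.00056986,
        0.00013587]), 'tau': array([ 1.31083645e-03, -5.03615999e+01, -3.58072686e+01,  7.32954824e-02,
        2.31912750e-02, -5.13249006e-05]), 'tcp_pos': array([0.24436453, 0.62856548, 0.25952818]), 'tcp_rot': array([-3.13956438e+00, -3.49912206e-05,  2.77079967e+00]), 'wrist_force': array([ 0.33275255,  0.68206066, -0.72966475]), 'moment': array([ 0.04740406, -0.01032632,  0.02118403]), 'gripper_force': 0.0, 'opening': 0.08845445734238727}
```

View pics/top0.png

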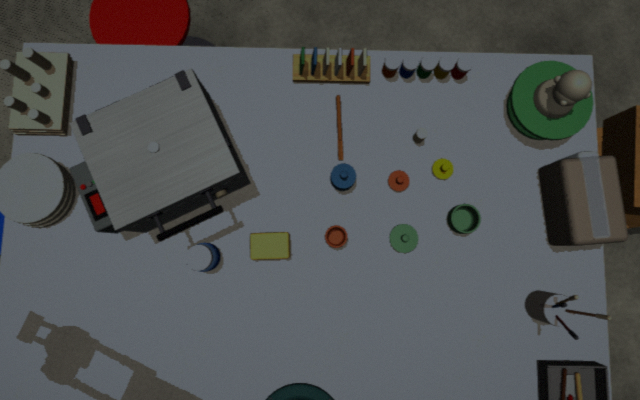

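View pics/side0.png

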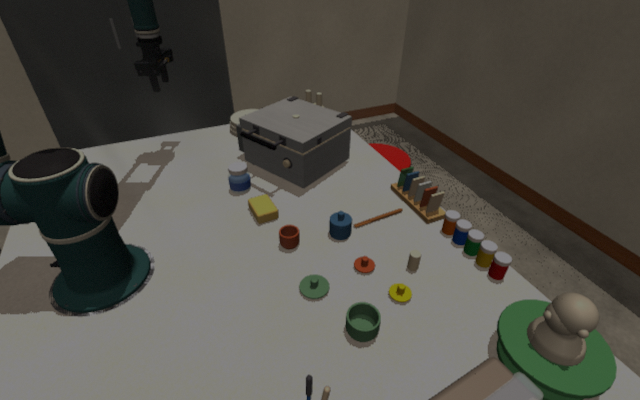

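The top view shows the green jar at (464,219), green lid (404,238), red jar (336,237), red lid (399,181), blue pot (343,177) and kiln handle bar at about (158,238)–(222,208). For the small red-family lid there are two candidates, (399,181) red-brown and (443,169) yellow. The red-brown one fits, and the yellow one is the look-alike to leave alone. I'll confirm this in one crop and measure.

```bash
cat > m.py <<'E'
from h import *
from scipy.optimize import least_squares
A=np.linspace(0,2*np.pi,60)
def ring(r,z): return np.c_[r*np.cos(A),r*np.sin(A),0*A+z]
LID=lambda r:np.vstack([ring(r,.007),ring(r,.012),ring(.009,.034)])
JAR=lambda r:np.vstack([ring(r,0),ring(r,.048)])
def hullc(p):
    h=cv2.convexHull(np.float32(p)); m=cv2.moments(h); return np.array([m['m10'],m['m01']])/m['m00'],m['m00']
def blob(im,u,v,hue,w=26,smin=75,dh=12):
    hsv=cv2.cvtColor(im,cv2.COLOR_RGB2HSV).astype(int); d=abs(hsv[...,0]-hue); d=np.minimum(d,180-d)
    m=((d<dh)&(hsv[...,1]>smin)&(hsv[...,2]>25)).astype(np.uint8); k=np.zeros_like(m); u,v=int(u),int(v); k[v-w:v+w,u-w:u+w]=m[v-w:v+w,u-w:u+w]
    n,l,s,c=cv2.connectedComponentsWithStats(k); i=1+np.argmax(s[1:,4]); ys,xs=np.nonzero(l==i)
    return hullc(np.c_[xs,ys])
def fit(cals,cs,pts,x0):
    f=lambda q:np.concatenate([hullc([proj(c,p+[q[0],q[1],0]) for p in pts])[0]-b for c,b in zip(cals,cs)])
    s=least_squares(f,x0,diff_step=1e-3); return s.x,s.fun,[hullc([proj(c,p+[*s.x,0]) for p in pts])[1] for c in cals]
E
python3 - <<'E'
from m import *
np.set_printoptions(precision=4,suppress=True)
T,S=[cv2.cvtColor(cv2.imread(f'pics/{n}0.png'),cv2.COLOR_BGR2RGB) for n in('top','side')]
ct,cs=cams.get_calibration('top'),cams.get_calibration('side')
for n,t,s,hue,p,pts in [('jarG',(464,219),(363,322),65,0,JAR(.036)),('lidG',(404,238),(314,287),65,0,LID(.036)),('jarR',(336,237),(289,237),7,0,JAR(.027)),('lidR',(399,181),(365,265),5,0,LID(.027)),('pot',(343,177),(340,225),105,0,np.vstack([ring(.031,0),ring(.031,.05),ring(.009,.075)]))]:
    bt=blob(T,*t,int(cv2.cvtColor(T,cv2.COLOR_RGB2HSV)[t[1]+ (7 if 'lid' in n else 10),t[0],0]) if 0 else hue); bs=blob(S,*s,hue)
    x0=onz(ct,*t,.02)[:2]
    a=fit([ct],[bt[0]],pts,x0); b=fit([cs],[bs[0]],pts,x0); c=fit([ct,cs],[bt[0],bs[0]],pts,x0)
    print(n,'top',a[0],'A',bt[1]/a[2][0],'side',b[0],'A',bs[1]/b[2][0],'both',c[0])
crop=np.hstack([cv2.resize(T[150:260,320:490],None,fx=2.6,fy=2.6,interpolation=cv2.INTER_CUBIC)[:286]])
k=cv2.resize(T[60:290,60:280],None,fx=2.6,fy=2.6,interpolation=cv2.INTER_CUBIC)
k2=cv2.resize(S[90:200,210:360],None,fx=3,fy=3,interpolation=cv2.INTER_CUBIC)
w=np.zeros((600,800,3),np.uint8); 
a=cv2.resize(T[150:260,320:490],(400,259)); w[:259,:400]=a
b=cv2.resize(S[120:190,220:320],(400,280)); w[300:580,:400]=b
c=cv2.resize(T[190:250,140:240],(400,240)); w[:240,400:]=c
w[300:580,400:]=cv2.resize(S[205:305,290:433],(400,280))
w=np.clip(w.astype(float)*1.6,0,255).astype(np.uint8)
cv2.imwrite('pics/crop0.png',cv2.cvtColor(w,cv2.COLOR_RGB2BGR))
E
```

```text
jarG top [ 0.508  -0.3954] A 0.7393402028873227 side [ 0.5068 -0.3884] A 0.7522067296045544 both [ 0.507  -0.3916]
lidG top [ 0.4569 -0.248 ] A 0.8567363270874386 side [ 0.4516 -0.2428] A 0.026379676874730158 both [ 0.454  -0.2456]
jarR top [ 0.4571 -0.0793] A 0.9352039666861656 side [ 0.4571 -0.0743] A 0.825913923775962 both [ 0.4568 -0.0778]
lidR top [ 0.6006 -0.2353] A 0.9104884100753721 side [ 0.5999 -0.2339] A 0.8700434239152736 both [ 0.6002 -0.2347]
pot top [ 0.6064 -0.0948] A 0.8633862763075717 side [ 0.6031 -0.0917] A 0.846582231729211 both [ 0.6048 -0.0936]
```

View pics/crop0.png

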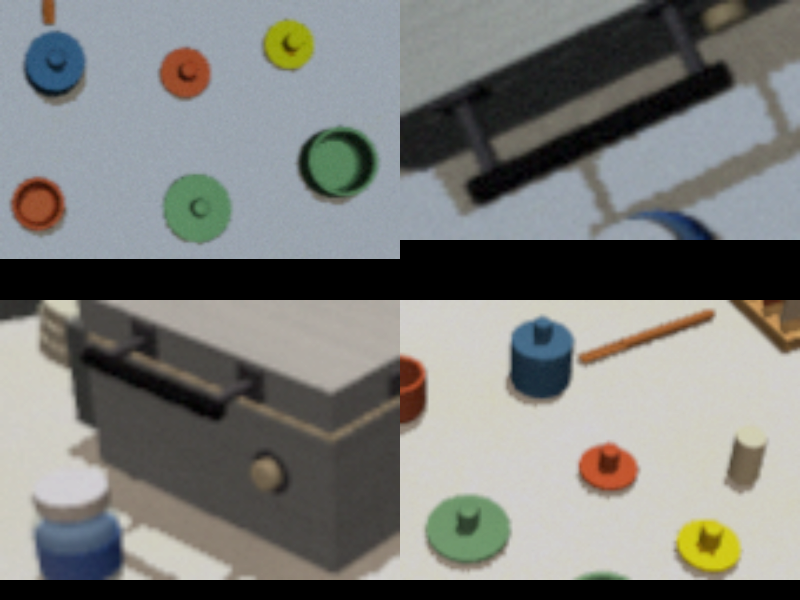

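The crop confirms it: the red lid (top px 399,181) is red-brown with a knob, and the yellow one (443,169) is the look-alike. The handle bar ends are at top px (157.5,237.5) and (223,208.8), side px (241,133) and (275.5,147). I'll tighten the segmentation and locate the handle.

```bash
cat > plan.py <<'E'
from h import *
def delta(target,tip=None,yaw=None):
    "remaining shift in tool axes/units to world TCP target"
    from scipy.spatial.transform import Rotation as Ro
    o=readout.get_obs(); R=Ro.from_euler('xyz',o['tcp_rot']).as_matrix()
    print('pos',np.round(o['tcp_pos'],4),'rot',np.round(o['tcp_rot'],3),'units',np.round(R.T@(np.array(target)-o['tcp_pos'])/.04,2),
     'rotvec down' if yaw is not None else '', np.round(Ro.from_matrix(R.T@Ro.from_euler('xyz',[np.pi,0,yaw]).as_matrix()).as_rotvec()/.15,2) if yaw is not None else '')
E
python3 - <<'E'
from m import *; from plan import delta
np.set_printoptions(precision=4,suppress=True)
T,S=[cv2.cvtColor(cv2.imread(f'pics/{n}0.png'),cv2.COLOR_BGR2RGB) for n in('top','side')]
ct,cs=cams.get_calibration('top'),cams.get_calibration('side')
for n,t,s,hue,pts in [('jarG',(464,219),(363,322),65,JAR(.036)),('lidG',(404,238),(314,287),65,LID(.036)),('jarR',(336,237),(289,237),7,JAR(.027)),('lidR',(399,181),(365,265),5,LID(.027))]:
    x0=onz(ct,*t,.02)[:2]
    for sm in (35,50,65):
        bt=blob(T,*t,hue,smin=sm,dh=22); bs=blob(S,*s,hue,smin=sm,dh=22)
        a=fit([ct],[bt[0]],pts,x0); b=fit([cs],[bs[0]],pts,x0)
        print(n,sm,'top',a[0],'A',bt[1]/a[2][0],'side',b[0],'A',bs[1]/b[2][0])
e=[onz(ct,157.5,237.5,.16),onz(ct,223,208.8,.16)]; print(e,np.linalg.norm(e[0]-e[1]),(e[0]+e[1])/2)
e2=[onz(cs,241,133,.16),onz(cs,275.5,147,.16)]; print(e2,np.linalg.norm(e2[0]-e2[1]),(e2[0]+e2[1])/2)
d=e[0]-e[1];print('kiln yaw',np.arctan2(-d[0],d[1]))
delta([.456,-.247,.15])
E
```

```text
jarG 35 top [ 0.5076 -0.3966] A 0.8144440751833399 side [ 0.5083 -0.3866] A 0.864122356005673
jarG 50 top [ 0.5075 -0.3961] A 0.7909937367317343 side [ 0.5075 -0.3871] A 0.8372925204388776
jarG 65 top [ 0.508  -0.3959] A 0.7628472700014802 side [ 0.5075 -0.3873] A 0.8125310519961217
lidG 35 top [ 0.4572 -0.2483] A 0.9567815031153524 side [ 0.456  -0.2463] A 0.887254785485679
lidG 50 top [ 0.4572 -0.2481] A 0.9160559617090904 side [ 0.4564 -0.2468] A 0.8612117034243387
lidG 65 top [ 0.4568 -0.248 ] A 0.8796734849391735 side [ 0.4562 -0.2469] A 0.8123894065419852
jarR 35 top [ 0.4564 -0.0798] A 0.9910977178397582 side [ 0.4549 -0.0797] A 1.0219859440214336
jarR 50 top [ 0.4568 -0.0795] A 0.9644136049167696 side [ 0.4568 -0.0747] A 0.8824803568763537
jarR 65 top [ 0.4571 -0.0793] A 0.9412877364152177 side [ 0.4572 -0.0738] A 0.8432586050360061
lidR 35 top [ 0.6008 -0.236 ] A 0.9719259795493321 side [ 0.5986 -0.2358] A 1.0486366918138885
lidR 50 top [ 0.6004 -0.2357] A 0.9472787652275216 side [ 0.5993 -0.2351] A 0.9392160300734473
lidR 65 top [ 0.6005 -0.2355] A 0.9268258207441792 side [ 0.5995 -0.2345] A 0.8970241173862129
[array([0.4435, 0.3049, 0.16  ]), array([0.5075, 0.1687, 0.16  ])] 0.15042582544434274 [0.4755 0.2368 0.16  ]
[array([0.4406, 0.308 , 0.16  ]), array([0.5125, 0.1748, 0.16  ])] 0.15138163322998396 [0.4765 0.2414 0.16  ]
kiln yaw 0.4393279307030838
pos [0.2444 0.6286 0.2595] rot [-3.14  -0.     2.771] units [-12.86 -18.48   2.78]
```

Lids and red jar agree between the cameras within about 2 mm. The green jar is less certain because its wall is in shadow, so I'll refine the jars with the wrist camera. Moving now, turning yaw to 1.57 on the way.

Call:
move_arm --deltas '[{"xyz":[-0.9,0,0],"rotation":[0,0,1],"jaw":60},{"xyz":[-0.9,0,0],"rotation":[0,0,1],"jaw":60},{"xyz":[-0.9,0,0],"rotation":[0,0,1],"jaw":60},{"xyz":[-0.9,0,0],"rotation":[0,0,1],"jaw":60},{"xyz":[-0.9,0,0],"rotation":[0,0,1],"jaw":60},{"xyz":[-0.9,0,0],"rotation":[0,0,1],"jaw":60},{"xyz":[-0.9,0,0],"rotation":[0,0,1],"jaw":60},{"xyz":[-0.9,0,0],"rotation":[0,0,1],"jaw":60},{"xyz":[-1,0.1,0],"rotation":[0,0,0],"jaw":60},{"xyz":[-1,0.1,0],"rotation":[0,0,0],"jaw":60}]' --force 15

```text
time_s: 1.1
tcp_pos: [0.4219, 0.3356, 0.2601]
tcp_rot: [-3.141, 0.001, 1.571]
wrist_force: [-0.2, 0.6, -0.0]
opening: 0.0602
gripper_force: 0.0
```

Call:
move_arm --deltas '[{"xyz":[-1,0.1,0],"rotation":[0,0,0],"jaw":60},{"xyz":[-1,0.1,0],"rotation":[0,0,0],"jaw":60},{"xyz":[-1,0.1,0],"rotation":[0,0,0],"jaw":60},{"xyz":[-1,0.1,0],"rotation":[0,0,0],"jaw":60},{"xyz":[-1,0.1,0],"rotation":[0,0,0],"jaw":60},{"xyz":[-1,0.1,0],"rotation":[0,0,0],"jaw":60},{"xyz":[-1,0.1,0],"rotation":[0,0,0],"jaw":60},{"xyz":[-1,0,0],"rotation":[0,0,0],"jaw":60},{"xyz":[-1,0,0.5],"rotation":[0,0,0],"jaw":60},{"xyz":[-1,0,0.5],"rotation":[0,0,0],"jaw":60}]'

```text
time_s: 2.1
tcp_pos: [0.4503, -0.0644, 0.2208]
tcp_rot: [3.139, 0.0, 1.571]
wrist_force: [0.6, -0.8, -0.5]
opening: 0.0604
gripper_force: 0.0
```

Call:
move_arm --deltas '[{"xyz":[-1,0,0],"rotation":[0,0,0],"jaw":60},{"xyz":[-1,0,0],"rotation":[0,0,0],"jaw":60},{"xyz":[-1,0,0],"rotation":[0,0,0],"jaw":60},{"xyz":[0,0,0],"rotation":[0,0,0],"jaw":60}]'

```text
time_s: 2.5
tcp_pos: [0.4498, -0.1865, 0.2205]
tcp_rot: [-3.141, 0.002, 1.566]
wrist_force: [-0.0, 0.1, 0.5]
opening: 0.0596
gripper_force: 0.0
```

Run:
```python
from m import *; from plan import delta
delta([.4565,-.2475,.038])
c=cams.get_calibration('wrist'); print(ray(c,320,200))
for n,p in [('jarG',[.508,-.394,.048]),('lidG',[.4565,-.2475,.012]),('jarR',[.457,-.079,.048]),('lidR',[.6,-.235,.012])]: print(n,proj(c,p))
save('wrist','w1.png')
```

```text
pos [ 0.4498 -0.1865  0.2205] rot [-3.141e+00  2.000e-03  1.566e+00] units [-1.52  0.18  4.56]  
(array([ 0.45065338, -0.11576402,  0.34380268]), array([-0.00444563, -0.26299498, -0.96488564]))
jarG [366.14848438 346.19161499]
lidG [325.98051357 231.06989378]
jarR [326.9741089   85.39726454]
lidR [439.11890872 221.20418444]
```

View pics/w1.png

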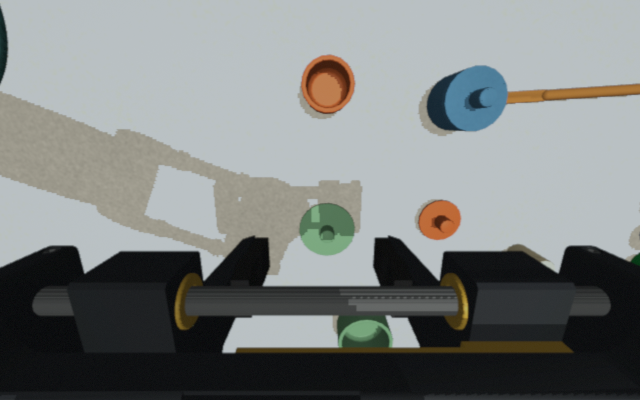

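The wrist view matches the predictions: green lid (327,229), red jar (328,84), red lid (440,220); the green jar is partly hidden at (366,338). I'll measure these and shift for a clear view of the green jar.

Call:
move_arm --deltas '[{"xyz":[-1,0,0],"rotation":[0,0,0],"jaw":60},{"xyz":[-1,0,0],"rotation":[0,0,0],"jaw":60},{"xyz":[-1,0,0],"rotation":[0,0,0],"jaw":60},{"xyz":[-0.7,0,0],"rotation":[0,0,0],"jaw":60},{"xyz":[0,0,0],"rotation":[0,0,0],"jaw":60},{"xyz":[0,0,0],"rotation":[0,0,0],"jaw":60}]'

```text
time_s: 3.15
tcp_pos: [0.4501, -0.3295, 0.2201]
tcp_rot: [-3.141, -0.002, 1.571]
wrist_force: [-1.0, -0.5, -0.9]
opening: 0.0599
gripper_force: 0.0
```

Run:
```python
from m import *; from plan import delta
np.set_printoptions(precision=4,suppress=True)
import pickle
c=cams.get_calibration('wrist'); W=save('wrist','w2.png')
for n,p,hue,pts in [('jarG',[.508,-.394],65,JAR(.036)),('lidG',[.4565,-.2475],65,LID(.036)),('jarR',[.457,-.079],7,JAR(.027)),('lidR',[.6,-.235],5,LID(.027))]:
    u=proj(c,[*p,.02]); print(n,u)
    for sm in (60,80):
        try:
            b=blob(W,*u,hue,w=40,smin=sm,dh=14); a=fit([c],[b[0]],pts,p); print(sm,a[0],b[1]/a[2][0])
        except Exception as e: print('x',e)
delta([.4565,-.2475,.038])
```

```text
jarG [366.7376 236.6199]
60 [ 0.5055 -0.3886] 0.81448063901851
80 [ 0.4988 -0.4124] 0.14708646442719772
lidG [326.1274 114.1587]
60 [ 0.4571 -0.2471] 0.8829520100422099
x Residuals are not finite in the initial point.
jarR [327.2759 -72.9212]
60 [ 0.4496 -0.5654] 0.003038642582253435
80 [ 0.4496 -0.5653] 0.0025321362976182
lidR [456.7171 102.0087]
60 [ 0.6008 -0.2343] 0.9266326552084587
80 [ 0.6007 -0.2343] 0.9121335813620233
pos [ 0.4501 -0.329   0.2202] rot [-3.141 -0.002  1.571] units [2.03 0.17 4.56]  m.py:8: RuntimeWarning: invalid value encountered in divide
  h=cv2.convexHull(np.float32(p)); m=cv2.moments(h); return np.array([m['m10'],m['m01']])/m['m00'],m['m00']
```

View pics/w2.png

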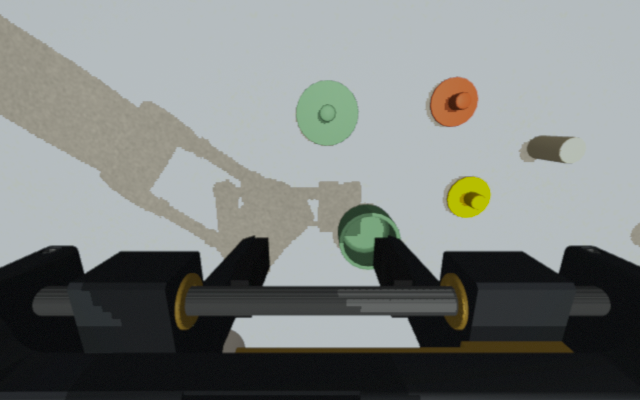

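Green jar in view: silhouette from about x 338 to 400 and y 204 to 269, with a finger clipping its lower right. I'll compare silhouette extents rather than centroids.

Run:
```python
from m import *
np.set_printoptions(precision=4,suppress=True)
def mask(im,u,v,w,k):  # k: channel dominance
    im=cv2.GaussianBlur(im,(3,3),0).astype(float); d=(im[...,1]-im[...,0]) if k=='g' else (im[...,0]-im[...,1])
    m=(d>(0.12*im.max(2)+3)); z=np.zeros(m.shape,np.uint8); u,v=int(u),int(v); z[max(v-w,0):v+w,u-w:u+w]=m[max(v-w,0):v+w,u-w:u+w]
    n,l,s,_=cv2.connectedComponentsWithStats(z); i=1+np.argmax(s[1:,4]); ys,xs=np.nonzero(l==i); return np.array([xs.min()-.5,xs.max()+.5,ys.min()-.5,ys.max()+.5])
T,S=[cv2.cvtColor(cv2.imread(f'pics/{n}0.png'),cv2.COLOR_BGR2RGB) for n in('top','side')]; W=cv2.cvtColor(cv2.imread('pics/w2.png'),cv2.COLOR_BGR2RGB);W1=cv2.cvtColor(cv2.imread('pics/w1.png'),cv2.COLOR_BGR2RGB)
cw=cams.get_calibration('wrist'); c1=dict(cw); 
ct,cs=cams.get_calibration('top'),cams.get_calibration('side')
# w1 pose: same orientation, shifted by TCP difference
d=np.array([.4498,-.1865,.2205])-np.array([.4501,-.329,.2202]); c1=dict(cw); c1['t']=np.array(cw['t'])-np.array(cw['R'])@d
for n,p,k,pts,L in [('jarG',[.508,-.394],'g',JAR(.036),[(cw,W,'w2'),(ct,T,'top'),(cs,S,'side')]),('jarR',[.457,-.079],'r',JAR(.027),[(c1,W1,'w1'),(ct,T,'top'),(cs,S,'side')]),('lidG',[.457,-.2475],'g',LID(.036),[(cw,W,'w2'),(ct,T,'top'),(cs,S,'side')]),('lidR',[.6,-.235],'r',LID(.027),[(cw,W,'w2'),(ct,T,'top')])]:
    for c,im,nm in L:
        e=mask(im,*proj(c,[*p,.02]),42 if nm[0]=='w' else 26,k)
        def ext(q):
            P=np.array([proj(c,x+[*q,0]) for x in pts]); return np.array([*P[:,0][[P[:,0].argmin(),P[:,0].argmax()]],P[:,1].min(),P[:,1].max()])
        s=least_squares(lambda q:ext(q)-e,p,loss='soft_l1',diff_step=1e-3); print(n,nm,s.x,'resid px',ext(s.x)-e)
```

```text
jarG w2 [ 0.5077 -0.3909] resid px [-1.5644  1.0782 -1.735   2.2941]
jarG top [ 0.5076 -0.3937] resid px [-1.401   1.2469 -0.7693  0.788 ]
jarG side [ 0.5098 -0.3841] resid px [-1.4195  1.2725 -3.6552  1.1848]
jarR w1 [ 0.4569 -0.0772] resid px [-0.3027  0.3032 -0.6515  1.0567]
jarR top [ 0.4563 -0.0798] resid px [ 0.0356 -0.0343  0.6232 -0.6517]
jarR side [ 0.4582 -0.0745] resid px [ 0.0831 -0.0854 -0.4094  0.3706]
lidG w2 [ 0.457  -0.2461] resid px [-0.6188  0.6204 -0.2111  0.2772]
lidG top [ 0.4569 -0.2483] resid px [ 0.3018 -0.3005 -0.118   0.1184]
lidG side [ 0.4574 -0.2451] resid px [-0.6623  0.6667 -1.2855  0.8479]
lidR w2 [ 0.6014 -0.2339] resid px [-0.4808  0.4698 -0.4165  0.4944]
lidR top [ 0.6007 -0.2362] resid px [ 0.1104 -0.1101  0.2495 -0.2469]
```

Call:
move_arm --deltas '[{"xyz":[1,0.1,0.5],"rotation":[0,0,0],"jaw":60},{"xyz":[1,0.1,0.5],"rotation":[0,0,0],"jaw":60},{"xyz":[0,0,1],"rotation":[0,0,0],"jaw":60},{"xyz":[0,0,1],"rotation":[0,0,0],"jaw":60},{"xyz":[0,0,0],"rotation":[0,0,0],"jaw":60},{"xyz":[0,0,0],"rotation":[0,0,0],"jaw":60}]'

```text
time_s: 3.8
tcp_pos: [0.4577, -0.2491, 0.1006]
tcp_rot: [-3.14, -0.001, 1.572]
wrist_force: [-0.2, 0.1, 0.3]
opening: 0.0601
gripper_force: 0.0
```

Per-camera offsets cancel in relative terms. Jar minus lid is (0.0507, −0.145) for green and (−0.1445, 0.1565) for red, in both the top and wrist views. Grasping the green knob.

Call:
move_arm --deltas '[{"xyz":[0.05,0,0.8],"rotation":[0,0,0],"jaw":50},{"xyz":[0,0,0.5],"rotation":[0,0,0],"jaw":50},{"xyz":[0,0,0.27],"rotation":[0,0,0],"jaw":50},{"xyz":[0,0,0],"rotation":[0,0,0],"jaw":50},{"xyz":[0,0,0],"rotation":[0,0,0],"jaw":10},{"xyz":[0,0,0],"rotation":[0,0,0],"jaw":10},{"xyz":[0,0,0],"rotation":[0,0,0],"jaw":10},{"xyz":[0,0,0],"rotation":[0,0,0],"jaw":10},{"xyz":[0,0,0],"rotation":[0,0,0],"jaw":10}]'

```text
time_s: 4.7
tcp_pos: [0.4585, -0.249, 0.0386]
tcp_rot: [3.141, 0.001, 1.571]
wrist_force: [-0.3, -0.3, 2.2]
opening: 0.0174
gripper_force: 15.0
```

Call:
move_arm --deltas '[{"xyz":[0,0,-0.5],"rotation":[0,0,0],"jaw":10},{"xyz":[0,0,-1],"rotation":[0,0,0],"jaw":10},{"xyz":[0,0,-0.5],"rotation":[0,0,0],"jaw":10},{"xyz":[-0.7,0.3,0],"rotation":[0,0,0],"jaw":10},{"xyz":[-0.8,0.3,0],"rotation":[0,0,0],"jaw":10},{"xyz":[-0.8,0.3,0],"rotation":[0,0,0],"jaw":10},{"xyz":[-0.8,0.3,0],"rotation":[0,0,0],"jaw":10},{"xyz":[-0.52,0.03,0],"rotation":[0,0,0],"jaw":10},{"xyz":[0,0,0],"rotation":[0,0,0],"jaw":10},{"xyz":[0,0,0],"rotation":[0,0,0],"jaw":10}]'

```text
time_s: 5.7
tcp_pos: [0.5068, -0.3932, 0.1172]
tcp_rot: [-3.141, -0.001, 1.57]
wrist_force: [-0.3, 0.8, -0.1]
opening: 0.0172
gripper_force: 15.0
```

Run:
```python
from m import *; from plan import delta
delta([.5077,-.394,.0796])
c=cams.get_calibration('wrist'); W=save('wrist','w3.png')
cv2.imwrite('pics/w3c.png',cv2.cvtColor(cv2.resize(W[150:350,220:420],(600,600),interpolation=cv2.INTER_CUBIC),cv2.COLOR_RGB2BGR))
save('side','s3.png')
```

```text
pos [ 0.5068 -0.3932  0.1172] rot [-3.141e+00 -1.000e-03  1.570e+00] units [-0.02  0.02  0.94]
```

View pics/w3c.png

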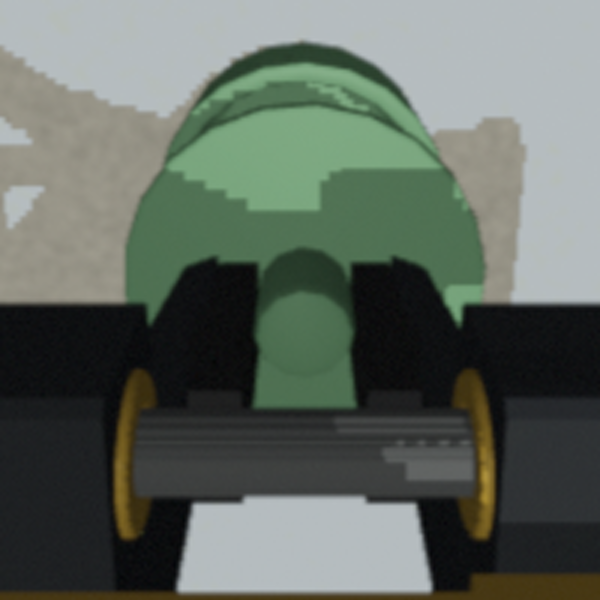

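The lid knob sits centred in the pads over the jar (crop: knob x≈303, jar x≈305). I'll check the y offset from the far edges: flange at v≈184.3, jar rim at v≈170.7.

Run:
```python
from m import *
c=cams.get_calibration('wrist'); u=220+303/3
print('lid y',onz(c,u,150+103/3,.0906)[1]-.036,'jar y',onz(c,u,150+62/3,.048)[1]-.036, 'lid x',onz(c,220+303/3,150+335/3,.1126), 'base',onz(c,u,150+42/3,0)[1]-.036)
```

```text
lid y -0.3893294466730219 jar y -0.388527820212426 lid x [ 0.50732219 -0.38901369  0.1126    ] base -0.39036182164514205
```

Aligned within 1 mm. Lower and release.

Call:
move_arm --deltas '[{"xyz":[0.01,0.02,0.4],"rotation":[0,0,0],"jaw":10},{"xyz":[0,0,0.3],"rotation":[0,0,0],"jaw":10},{"xyz":[0,0,0.12],"rotation":[0,0,0],"jaw":10},{"xyz":[0,0,0.1],"rotation":[0,0,0],"jaw":10},{"xyz":[0,0,0],"rotation":[0,0,0],"jaw":10},{"xyz":[0,0,0],"rotation":[0,0,0],"jaw":10}]'

```text
time_s: 6.4
tcp_pos: [0.5081, -0.393, 0.081]
tcp_rot: [-3.141, -0.0, 1.571]
wrist_force: [-0.5, 0.8, -0.9]
opening: 0.0172
gripper_force: 15.0
```

Call:
move_arm --deltas '[{"xyz":[0,0,0.04],"rotation":[0,0,0],"jaw":10},{"xyz":[0,0,0],"rotation":[0,0,0],"jaw":10},{"xyz":[0,0,0],"rotation":[0,0,0],"jaw":50},{"xyz":[0,0,0],"rotation":[0,0,0],"jaw":50},{"xyz":[0,0,0],"rotation":[0,0,0],"jaw":50},{"xyz":[0,0,-1],"rotation":[0,0,0],"jaw":50},{"xyz":[0,0,-1],"rotation":[0,0,0],"jaw":50},{"xyz":[0.6,0.5,-0.5],"rotation":[0,0,0],"jaw":50},{"xyz":[0.8,0.4,0],"rotation":[0,0,0],"jaw":50},{"xyz":[0.8,0.4,0],"rotation":[0,0,0],"jaw":50}]'

```text
time_s: 7.4
tcp_pos: [0.5614, -0.3051, 0.1813]
tcp_rot: [3.139, 0.002, 1.569]
wrist_force: [0.0, -0.2, -0.3]
opening: 0.0499
gripper_force: 0.0
```

Run:
```python
from m import *; from plan import delta
delta([.601,-.2355,.038])
save('wrist','w4.png')
```

```text
pos [ 0.5614 -0.3051  0.1813] rot [3.139e+00 2.000e-03 1.569e+00] units [1.75 0.98 3.58]
```

View pics/w4.png

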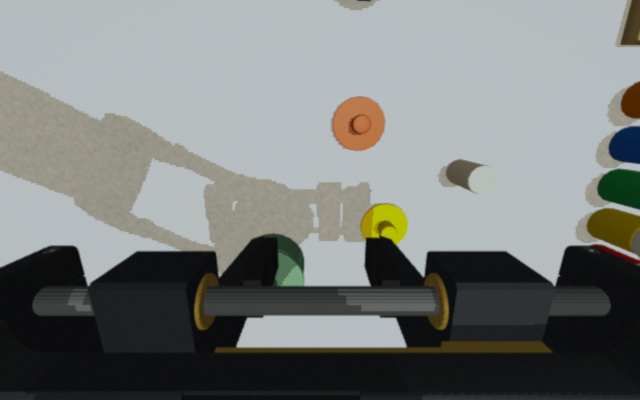

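Red lid is clear at (359,123), the yellow look-alike at (385,224) stays out of the way, and the green jar is behind the left finger.

Call:
move_arm --deltas '[{"xyz":[0.8,0.45,0.3],"rotation":[0,0,0],"jaw":50},{"xyz":[0.7,0.4,0.7],"rotation":[0,0,0],"jaw":50},{"xyz":[0.25,0.13,0.8],"rotation":[0,0,0],"jaw":50},{"xyz":[0,0,0.6],"rotation":[0,0,0],"jaw":50},{"xyz":[0,0,0.2],"rotation":[0,0,0],"jaw":50},{"xyz":[0,0,0],"rotation":[0,0,0],"jaw":50},{"xyz":[0,0,0],"rotation":[0,0,0],"jaw":50}]'

```text
time_s: 8.15
tcp_pos: [0.5999, -0.2359, 0.0766]
tcp_rot: [3.14, 0.001, 1.57]
wrist_force: [0.4, 0.4, -0.3]
opening: 0.0498
gripper_force: 0.0
```

Run:
```python
from m import *; from plan import delta
np.set_printoptions(precision=4,suppress=True)
delta([.601,-.2355,.038])
T=save('top','t4.png');S=save('side','s4.png');W=cams.capture('wrist')
C=[cams.get_calibration(n) for n in('top','side','wrist')]
b=blob(W,*proj(C[2],[.601,-.2355,.012]),5,w=60,smin=80); print('red lid wrist',b, fit([C[2]],[b[0]],LID(.027),[.6,-.235]))
# seated green: lid flange top z .053 (cover rim)
w=np.hstack([cv2.resize(T[190:250,434:494],(390,390)),cv2.resize(S[280:370,318:408],(390,390))])
cv2.imwrite('pics/g4.png',cv2.cvtColor(np.clip(w*1.6,0,255).astype(np.uint8),cv2.COLOR_RGB2BGR))
for z in(.041,.048): print([np.round(proj(c,[.5077,-.3925,z+.034]),1) for c in C[:2]])
```

```text
pos [ 0.5999 -0.2359  0.0766] rot [3.14  0.001 1.57 ] units [0.01 0.02 0.96]  
red lid wrist (array([320.2448, 220.7284]), 3938.0) (array([ 0.6007, -0.2337]), array([-0., -0.]), [4221.503035492729])
[array([470.2, 216.8]), array([365.6, 308.2])]
[array([471.2, 216.5]), array([365.9, 306. ])]
```

View pics/g4.png

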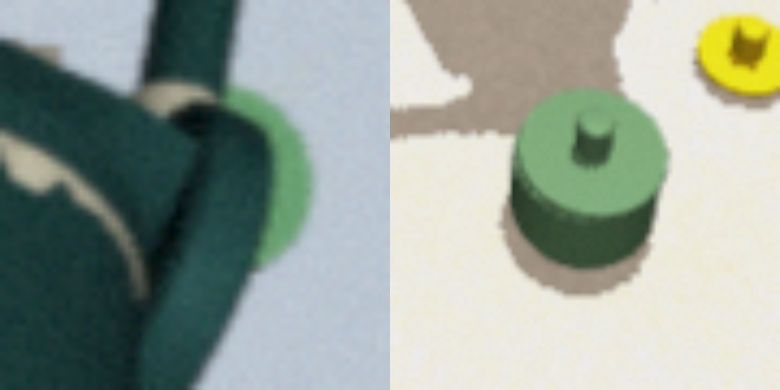

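The green lid sits flat and flush on its jar. Grasping the red knob.

Call:
move_arm --deltas '[{"xyz":[0.03,0.02,0.5],"rotation":[0,0,0],"jaw":50},{"xyz":[0,0,0.3],"rotation":[0,0,0],"jaw":50},{"xyz":[0,0,0.15],"rotation":[0,0,0],"jaw":50},{"xyz":[0,0,0],"rotation":[0,0,0],"jaw":50},{"xyz":[0,0,0],"rotation":[0,0,0],"jaw":10},{"xyz":[0,0,0],"rotation":[0,0,0],"jaw":10},{"xyz":[0,0,0],"rotation":[0,0,0],"jaw":10},{"xyz":[0,0,0],"rotation":[0,0,0],"jaw":10},{"xyz":[0,0,0],"rotation":[0,0,0],"jaw":10}]'

```text
time_s: 9.2
tcp_pos: [0.6004, -0.234, 0.038]
tcp_rot: [3.141, 0.0, 1.571]
wrist_force: [0.0, 0.7, 1.4]
opening: 0.0178
gripper_force: 15.0
```

Call:
move_arm --deltas '[{"xyz":[0,0,-0.5],"rotation":[0,0,0],"jaw":10},{"xyz":[0,0,-1],"rotation":[0,0,0],"jaw":10},{"xyz":[0,0,-0.7],"rotation":[0,0,0],"jaw":10},{"xyz":[0.7,-0.65,0],"rotation":[0,0,0],"jaw":10},{"xyz":[0.8,-0.75,0],"rotation":[0,0,0],"jaw":10},{"xyz":[0.8,-0.75,0],"rotation":[0,0,0],"jaw":10},{"xyz":[0.8,-0.75,0],"rotation":[0,0,0],"jaw":10},{"xyz":[0.8,-0.7,0],"rotation":[0,0,0],"jaw":10},{"xyz":[0,0,0.4],"rotation":[0,0,0],"jaw":10},{"xyz":[0,0,0],"rotation":[0,0,0],"jaw":10}]'

```text
time_s: 10.2
tcp_pos: [0.4539, -0.0767, 0.1082]
tcp_rot: [-3.139, -0.001, 1.572]
wrist_force: [0.6, -0.3, -1.2]
opening: 0.0176
gripper_force: 15.0
```

Call:
move_arm --deltas '[{"xyz":[0,0,0],"rotation":[0,0,0],"jaw":10}]'

```text
time_s: 10.3
tcp_pos: [0.4563, -0.078, 0.1097]
tcp_rot: [3.141, 0.0, 1.571]
wrist_force: [-0.2, -0.1, -0.6]
opening: 0.0171
gripper_force: 15.0
```

Run:
```python
from m import *; from plan import delta
delta([.4565,-.0775,.079])
W=save('wrist','w5.png')
cv2.imwrite('pics/w5c.png',cv2.cvtColor(cv2.resize(W[150:350,220:420],(600,600),interpolation=cv2.INTER_CUBIC),cv2.COLOR_RGB2BGR))
```

```text
pos [ 0.4563 -0.078   0.1097] rot [3.141 0.    1.571] units [0.01 0.   0.77]
```

View pics/w5c.png

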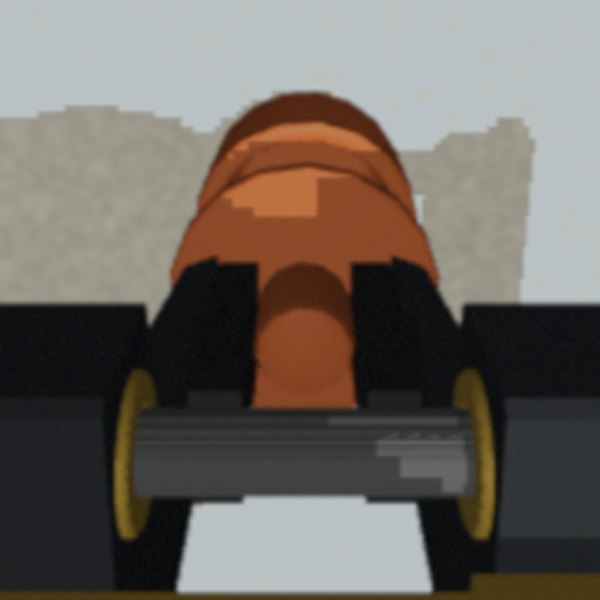

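Lid and jar line up (crop: lid centre x≈304, jar x≈306). Checking y from edges: flange crop y≈166, rim y≈122.

Run:
```python
from m import *
c=cams.get_calibration('wrist')
print('lid',onz(c,220+304/3,150+166/3,.0837)-[0,.027,0],'jar',onz(c,220+306/3,150+122/3,.048)-[0,.027,0])
```

```text
lid [ 0.45778246 -0.07842206  0.0837    ] jar [ 0.45835096 -0.07835967  0.048     ]
```

Call:
move_arm --deltas '[{"xyz":[0,0,0.3],"rotation":[0,0,0],"jaw":10},{"xyz":[0,0,0],"rotation":[0,0,0],"jaw":10}]'

```text
time_s: 10.55
tcp_pos: [0.4557, -0.0782, 0.0963]
tcp_rot: [-3.14, -0.0, 1.57]
wrist_force: [-1.1, -0.4, -0.5]
opening: 0.0172
gripper_force: 15.0
```

Call:
move_arm --deltas '[{"xyz":[0,0.02,0.2],"rotation":[0,0,0],"jaw":10},{"xyz":[0,0,0.15],"rotation":[0,0,0],"jaw":10},{"xyz":[0,0,0.08],"rotation":[0,0,0],"jaw":10},{"xyz":[0,0,0],"rotation":[0,0,0],"jaw":10},{"xyz":[0,0,0],"rotation":[0,0,0],"jaw":10}]'

```text
time_s: 11.05
tcp_pos: [0.4569, -0.0779, 0.0802]
tcp_rot: [-3.141, -0.0, 1.571]
wrist_force: [-0.3, -0.4, -0.6]
opening: 0.0174
gripper_force: 15.0
```

Call:
move_arm --deltas '[{"xyz":[0,0,0.03],"rotation":[0,0,0],"jaw":10},{"xyz":[0,0,0],"rotation":[0,0,0],"jaw":10},{"xyz":[0,0,0],"rotation":[0,0,0],"jaw":50},{"xyz":[0,0,0],"rotation":[0,0,0],"jaw":50},{"xyz":[0,0,0],"rotation":[0,0,0],"jaw":50},{"xyz":[0,0,-1],"rotation":[0,0,0],"jaw":50},{"xyz":[0,0,-1],"rotation":[0,0,0],"jaw":50},{"xyz":[0,0,-1],"rotation":[0,0,-1],"jaw":50},{"xyz":[0,0,-1],"rotation":[0,0,-1],"jaw":50},{"xyz":[0,0,-0.3],"rotation":[0,0,-0.9],"jaw":50}]'

```text
time_s: 12.05
tcp_pos: [0.4593, -0.0784, 0.2565]
tcp_rot: [3.135, 0.005, 2.012]
wrist_force: [0.4, 0.8, 0.6]
opening: 0.0499
gripper_force: 0.0
```

Run:
```python
from m import *; from plan import delta
delta([.476,.239,.25],yaw=2.01)
T=save('top','t6.png');S=save('side','s6.png');ct,cs=cams.get_calibration('top'),cams.get_calibration('side')
L=[cv2.resize(T[200:270,300:370],(390,390)),cv2.resize(S[200:270,255:325],(390,390))]
cv2.imwrite('pics/r6.png',cv2.cvtColor(np.clip(np.hstack(L)*1.5,0,255).astype(np.uint8),cv2.COLOR_RGB2BGR))
```

```text
pos [ 0.4593 -0.0784  0.2565] rot [3.135 0.005 2.012] units [7.   3.76 0.15] rotvec down [0.04 0.03 0.01]
```

View pics/r6.png

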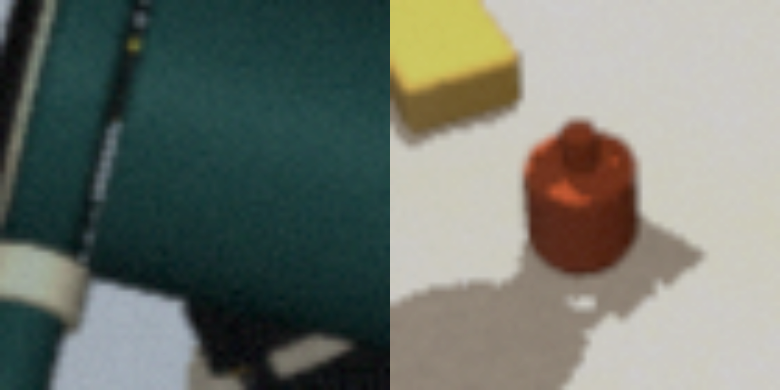

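The red lid looks flush on its jar. Moving above the kiln handle with yaw ≈2.01, jaws across the bar.

Call:
move_arm --deltas '[{"xyz":[0.7,0.4,0],"rotation":[0,0,0],"jaw":46},{"xyz":[0.8,0.4,0],"rotation":[0,0,0],"jaw":46},{"xyz":[0.8,0.4,0],"rotation":[0,0,0],"jaw":46},{"xyz":[0.8,0.4,0],"rotation":[0,0,0],"jaw":46},{"xyz":[0.8,0.4,0],"rotation":[0,0,0],"jaw":46},{"xyz":[0.8,0.4,0],"rotation":[0,0,0],"jaw":46},{"xyz":[0.8,0.5,0],"rotation":[0,0,0],"jaw":46},{"xyz":[0.8,0.5,0],"rotation":[0,0,0],"jaw":46},{"xyz":[0.7,0.36,0],"rotation":[0,0,0],"jaw":46},{"xyz":[0,0,0],"rotation":[0,0,0],"jaw":46}]'

```text
time_s: 13.15
tcp_pos: [0.4743, 0.2422, 0.2489]
tcp_rot: [-3.139, -0.001, 2.006]
wrist_force: [-0.0, -0.2, 0.5]
opening: 0.0463
gripper_force: 0.0
```

Run:
```python
from m import *; from plan import delta
np.set_printoptions(precision=4,suppress=True)
delta([.476,.239,.17],yaw=2.01)
c=cams.get_calibration('wrist'); W=save('wrist','w7.png')
# dark profile along lid x at bar height, at several y' offsets
o=np.array([.476,.239,.16]); y=.44; ex=np.array([np.cos(y),np.sin(y),0]); ey=np.array([-np.sin(y),np.cos(y),0])
g=cv2.cvtColor(W,cv2.COLOR_RGB2GRAY)
for k in(-.045,-.03,0,.03,.045):
    P=[proj(c,o+ex*s+ey*k) for s in np.arange(-.04,.06,.004)]
    print(k,np.round(P[10]),[int(g[int(p[1]),int(p[0])]) if 0<=p[1]<400 and 0<=p[0]<640 else -1 for p in P])
T=save('top','t7.png');S=save('side','s7.png')
def mask(im,p):
    u,v=map(int,p); w=26; im=cv2.GaussianBlur(im,(3,3),0).astype(float); m=(im[...,0]-im[...,1]>.12*im.max(2)+3); z=np.zeros(m.shape,np.uint8); z[v-w:v+w,u-w:u+w]=m[v-w:v+w,u-w:u+w]
    n,l,s,_=cv2.connectedComponentsWithStats(z); i=1+np.argmax(s[1:,4]); ys,xs=np.nonzero(l==i); return np.array([xs.min()-.5,xs.max()+.5,ys.min()-.5,ys.max()+.5])
q=[.4565,-.0785,0]; pts=np.vstack([JAR(.027),ring(.027,.053),ring(.009,.075)])
for n,im in(('top',T),('side',S)):
    cc=cams.get_calibration(n); P=np.array([proj(cc,x+q) for x in pts]); print(n,mask(im,proj(cc,np.add(q,[0,0,.04]))),P[:,0].min(),P[:,0].max(),P[:,1].min(),P[:,1].max())
```

```text
pos [0.4743 0.2422 0.2489] rot [-3.139 -0.001  2.006] units [-0.09  0.01  1.97] rotvec down [-0.02 -0.01 -0.03]
-0.045 [321. 269.] [14, 13, 204, 204, 205, 204, 205, 205, 204, 25, 31, 31, 22, 198, 163, 170, 165, 169, 139, 17, 16, 17, 17, 15, 17]
-0.03 [321. 253.] [18, 13, 190, 205, 204, 205, 205, 204, 202, 19, 22, 20, 35, 199, 166, 165, 167, 170, 135, 16, 16, 18, 17, 15, 18]
0 [321. 220.] [162, 167, 205, 204, 204, 191, 167, 168, 201, 16, 35, 30, 78, 169, 163, 162, 162, 164, 133, 68, 67, 67, 67, 68, 110]
0.03 [320. 183.] [178, 179, 177, 118, 159, 164, 169, 165, 83, 31, 40, 31, 123, 161, 165, 164, 159, 160, 92, 68, 67, 68, 66, 67, 175]
0.045 [320. 164.] [179, 180, 179, 197, 130, 64, 166, 168, 87, 32, 39, 28, 169, 164, 163, 161, 162, 159, 74, 68, 69, 66, 68, 68, 179]
top [324.5 347.5 224.5 248.5] 323.99712044650164 347.04450343525514 224.93363214166578 247.77329464906367
side [278.5 299.5 220.5 249.5] 278.35428526861654 299.37520133529637 220.72388547938408 251.01706646017345
```

Red lid silhouette matches the seated model within 1.5 px. The handle bar appears 12–16 mm wide, centred within 2 mm of the estimate. Descending onto it.

Call:
move_arm --deltas '[{"xyz":[-0.09,0.05,0.6],"rotation":[0,0,0],"jaw":46},{"xyz":[0,0,0.6],"rotation":[0,0,0],"jaw":46},{"xyz":[0,0,0.5],"rotation":[0,0,0],"jaw":46},{"xyz":[0,0,0.27],"rotation":[0,0,0],"jaw":46},{"xyz":[0,0,0],"rotation":[0,0,0],"jaw":46},{"xyz":[0,0,0],"rotation":[0,0,0],"jaw":46}]'

```text
time_s: 13.9
tcp_pos: [0.479, 0.2365, 0.1727]
tcp_rot: [3.141, 0.0, 2.005]
wrist_force: [0.6, 0.0, -0.6]
opening: 0.0461
gripper_force: 0.0
```

Call:
move_arm --deltas '[{"xyz":[0,0,0.03],"rotation":[0,0,0],"jaw":10},{"xyz":[0,0,0],"rotation":[0,0,0],"jaw":10},{"xyz":[0,0,0],"rotation":[0,0,0],"jaw":10},{"xyz":[0,0,0],"rotation":[0,0,0],"jaw":10},{"xyz":[0,0,0],"rotation":[0,0,0],"jaw":10},{"xyz":[0,0,0],"rotation":[0,0,0],"jaw":10}]' --force 20

```text
time_s: 14.5
tcp_pos: [0.477, 0.2363, 0.1711]
tcp_rot: [-3.137, 0.0, 2.006]
wrist_force: [-5.1, -2.7, 4.4]
opening: 0.0155
gripper_force: 20.0
```

Run:
```python
import numpy as np
# bar centre relative to hinge in lid frame: x=-.315, z=+.018 ; arc in (ex, z), total displacement in units
r=np.array([-.315,.018])
prev=np.zeros(2)
for a in list(np.arange(.1,.651,.05))+[.66,.68,.53]:
    R=np.array([[np.cos(a),np.sin(a)],[-np.sin(a),np.cos(a)]]); d=(R@r-r)/.04
    print(round(a,2),'toolxyz total',0,np.round(d[0],2),np.round(-d[1],2),'step',np.round([d[0]-prev[0],-(d[1]-prev[1])],2),'mm',np.round(d*40,1)); prev=d
```

```text
0.1 toolxyz total 0 0.08 -0.78 step [ 0.08 -0.78] mm [ 3.4 31.4]
0.15 toolxyz total 0 0.16 -1.17 step [ 0.07 -0.39] mm [ 6.2 46.9]
0.2 toolxyz total 0 0.25 -1.56 step [ 0.09 -0.38] mm [ 9.9 62.2]
0.25 toolxyz total 0 0.36 -1.93 step [ 0.11 -0.38] mm [14.2 77.4]
0.3 toolxyz total 0 0.48 -2.31 step [ 0.13 -0.37] mm [19.4 92.3]
0.35 toolxyz total 0 0.63 -2.67 step [ 0.15 -0.37] mm [ 25.3 106.9]
0.4 toolxyz total 0 0.8 -3.03 step [ 0.17 -0.36] mm [ 31.9 121.2]
0.45 toolxyz total 0 0.98 -3.38 step [ 0.18 -0.35] mm [ 39.2 135.2]
0.5 toolxyz total 0 1.18 -3.72 step [ 0.2  -0.34] mm [ 47.2 148.8]
0.55 toolxyz total 0 1.4 -4.05 step [ 0.22 -0.33] mm [ 55.9 162. ]
0.6 toolxyz total 0 1.63 -4.37 step [ 0.23 -0.32] mm [ 65.2 174.7]
0.65 toolxyz total 0 1.88 -4.67 step [ 0.25 -0.31] mm [ 75.1 187. ]
0.66 toolxyz total 0 1.93 -4.73 step [ 0.05 -0.06] mm [ 77.2 189.4]
0.68 toolxyz total 0 2.03 -4.85 step [ 0.1  -0.12] mm [ 81.4 194.1]
0.53 toolxyz total 0 1.31 -3.92 step [-0.73  0.93] mm [ 52.3 156.8]
```

Gripped (opening 15.5 mm on the bar, 20 N). Raising along the hinge arc.

Call:
move_arm --deltas '[{"xyz":[0,-0.01,-0.23],"rotation":[0,0,0],"jaw":10},{"xyz":[0,0.01,-0.24],"rotation":[0,0,0],"jaw":10},{"xyz":[0,0.03,-0.24],"rotation":[0,0,0],"jaw":10},{"xyz":[0,0.04,-0.23],"rotation":[0,0,0],"jaw":10},{"xyz":[0,0.05,-0.23],"rotation":[0,0,0],"jaw":10},{"xyz":[0,0.05,-0.23],"rotation":[0,0,0],"jaw":10},{"xyz":[0,0.06,-0.23],"rotation":[0,0,0],"jaw":10},{"xyz":[0,0.07,-0.23],"rotation":[0,0,0],"jaw":10},{"xyz":[0,0.07,-0.23],"rotation":[0,0,0],"jaw":10},{"xyz":[0,0.08,-0.22],"rotation":[0,0,0],"jaw":10}]'

```text
time_s: 15.5
tcp_pos: [0.4936, 0.2446, 0.2641]
tcp_rot: [-3.138, -0.001, 2.006]
wrist_force: [-8.3, 0.0, 1.4]
opening: 0.015
gripper_force: 19.9
```

```bash
cat > arc.py <<'E'
from h import *
np.set_printoptions(precision=3,suppress=True)
o=readout.get_obs(); p0=np.array([.477,.2363,.1711]); y=.436; ex=np.array([np.cos(y),np.sin(y),0]); ey=np.array([-np.sin(y),np.cos(y),0])
d=o['tcp_pos']-p0; v=np.array([d@ex,d[2]]); r=np.array([-.315,.018])
pos=r+v; a=np.arctan2(pos[1],-pos[0])-np.arctan2(.018,.315)
print('d ex,ey,z mm',1e3*np.array([d@ex,d@ey,d[2]]),'radius err mm',1e3*(np.hypot(*pos)-np.hypot(*r)),'theta',a,'F ex,ey,z',o['wrist_force']@ex,o['wrist_force']@ey,o['wrist_force'][2],'M',o['moment'],'grip',o['gripper_force'],o['opening'],'q',o['joint_pos'])
E
python3 arc.py
```

```text
d ex,ey,z mm [18.56   0.503 92.983] radius err mm 1.0199566831278761 theta 0.3011509562065663 F ex,ey,z -7.474274551355451 3.526321758164226 1.4110876868513214 M [-0.203  1.435  0.134] grip 19.941456019878387 0.015034995916248017 q [ 0.414  0.029  1.865  0.001  1.251 -0.021]
```

Call:
move_arm --deltas '[{"xyz":[0,0.03,-0.18],"rotation":[0,0,0],"jaw":10},{"xyz":[0,0.06,-0.18],"rotation":[0,0,0],"jaw":10},{"xyz":[0,0.07,-0.18],"rotation":[0,0,0],"jaw":10},{"xyz":[0,0.09,-0.18],"rotation":[0,0,0],"jaw":10},{"xyz":[0,0.09,-0.17],"rotation":[0,0,0],"jaw":10},{"xyz":[0,0.09,-0.17],"rotation":[0,0,0],"jaw":10},{"xyz":[0,0.1,-0.17],"rotation":[0,0,0],"jaw":10},{"xyz":[0,0.1,-0.17],"rotation":[0,0,0],"jaw":10},{"xyz":[0,0.11,-0.17],"rotation":[0,0,0],"jaw":10},{"xyz":[0,0.11,-0.17],"rotation":[0,0,0],"jaw":10}]'

```text
time_s: 16.5
tcp_pos: [0.5248, 0.2599, 0.334]
tcp_rot: [-3.14, -0.002, 2.006]
wrist_force: [-5.1, 4.4, 1.6]
opening: 0.0155
gripper_force: 20.0
```

```bash
python3 arc.py
python3 - <<'E'
from m import *
for n in('top','side'): save(n,n+'8.png')
E
```

```text
d ex,ey,z mm [ 53.343   1.201 162.936] radius err mm 2.6090425294426067 theta 0.5479196725517489 F ex,ey,z -2.7682739698895027 6.117654995838562 1.5796376517628585 M [0.441 1.141 0.099] grip 19.97398316860199 0.015457334028760024 q [ 0.416  0.059  1.706  0.002  1.378 -0.02 ]
```

Call:
move_arm --deltas '[{"xyz":[0.01,0.09,-0.12],"rotation":[0,0,0],"jaw":10},{"xyz":[0.01,0.09,-0.12],"rotation":[0,0,0],"jaw":10},{"xyz":[0.01,0.1,-0.12],"rotation":[0,0,0],"jaw":10},{"xyz":[0,0.1,-0.12],"rotation":[0,0,0],"jaw":10},{"xyz":[0,0.1,-0.12],"rotation":[0,0,0],"jaw":10},{"xyz":[0,0.1,-0.12],"rotation":[0,0,0],"jaw":10},{"xyz":[0,0.1,-0.12],"rotation":[0,0,0],"jaw":10},{"xyz":[0,0,0],"rotation":[0,0,0],"jaw":10},{"xyz":[0,0,0],"rotation":[0,0,0],"jaw":10},{"xyz":[0,0,0],"rotation":[0,0,0],"jaw":10}]'

```text
time_s: 17.6
tcp_pos: [0.5491, 0.2717, 0.369]
tcp_rot: [-3.141, -0.001, 2.006]
wrist_force: [-9.2, 0.2, 4.9]
opening: 0.0151
gripper_force: 20.1
```

```bash
python3 arc.py
python3 - <<'E'
from h import *
# lid angle from side view: bright lid top corners vs model: report predicted image of the 2 front lid-top corners and lid mask extents
S=save('side','side9.png');T=save('top','top9.png')
E
```

```text
d ex,ey,z mm [ 80.292   1.643 197.883] radius err mm 3.3797576115885963 theta 0.6865627325318348 F ex,ey,z -8.278572709910495 4.08478327609923 4.941267166608315 M [0.019 1.494 0.176] grip 20.081866085529327 0.01510621894997248 q [ 0.418  0.1    1.6    0.001  1.443 -0.017]
```

Estimated 0.687 rad with a 20 N grip. Past balance and well under 0.80. Easing back to about 0.52 rad.

Call:
move_arm --deltas '[{"xyz":[0,-0.1,0.1],"rotation":[0,0,0],"jaw":10},{"xyz":[0,-0.11,0.13],"rotation":[0,0,0],"jaw":10},{"xyz":[0,-0.11,0.13],"rotation":[0,0,0],"jaw":10},{"xyz":[0,-0.1,0.13],"rotation":[0,0,0],"jaw":10},{"xyz":[0,-0.1,0.13],"rotation":[0,0,0],"jaw":10},{"xyz":[0,-0.1,0.13],"rotation":[0,0,0],"jaw":10},{"xyz":[0,-0.1,0.14],"rotation":[0,0,0],"jaw":10},{"xyz":[0,-0.1,0.14],"rotation":[0,0,0],"jaw":10},{"xyz":[0,0,0],"rotation":[0,0,0],"jaw":10},{"xyz":[0,0,0],"rotation":[0,0,0],"jaw":10}]'

```text
time_s: 18.7
tcp_pos: [0.5202, 0.2572, 0.3253]
tcp_rot: [-3.141, 0.001, 2.006]
wrist_force: [-3.4, -1.1, 2.4]
opening: 0.0157
gripper_force: 20.0
```

Call:
move_arm --deltas '[{"xyz":[0,0,0],"rotation":[0,0,0],"jaw":10},{"xyz":[0,0,0],"rotation":[0,0,0],"jaw":10},{"xyz":[0,0,0],"rotation":[0,0,0],"jaw":10},{"xyz":[0,0,0],"rotation":[0,0,0],"jaw":10},{"xyz":[0,0,0],"rotation":[0,0,0],"jaw":10}]'

```text
time_s: 19.2
tcp_pos: [0.5204, 0.2573, 0.3256]
tcp_rot: [3.142, 0.001, 2.006]
wrist_force: [-3.3, -4.6, 3.1]
opening: 0.0152
gripper_force: 20.0
```

```bash
python3 arc.py
python3 - <<'E'
from m import *
np.set_printoptions(precision=1,suppress=True)
S=save('side','s10.png');cc=cams.get_calibration('side')
def mask(im,p,k):
    u,v=map(int,p); w=32; im=cv2.GaussianBlur(im,(3,3),0).astype(float); a,b=(1,0) if k else (0,1); m=(im[...,a]-im[...,b]>.12*im.max(2)+3); z=np.zeros(m.shape,np.uint8); z[v-w:v+w,u-w:u+w]=m[v-w:v+w,u-w:u+w]
    n,l,s,_=cv2.connectedComponentsWithStats(z); i=1+np.argmax(s[1:,4]); ys,xs=np.nonzero(l==i); return np.array([xs.min()-.5,xs.max()+.5,ys.min()-.5,ys.max()+.5])
for q,r,k in(([.4565,-.0785,0],.027,0),([.508,-.393,0],.036,1)):
    pts=np.vstack([JAR(r),ring(r,.053),ring(.009,.075)]); P=np.array([proj(cc,x+q) for x in pts]); print(mask(S,proj(cc,np.add(q,[0,0,.04])),k),P[:,0].min(),P[:,0].max(),P[:,1].min(),P[:,1].max())
E
```

```text
d ex,ey,z mm [ 48.232   0.723 154.521] radius err mm 2.1785288649417422 theta 0.5169771683370618 F ex,ey,z -4.929430681024378 -2.770990075342432 3.149740854025444 M [-0.58   0.355  0.108] grip 20.030337274074554 0.015157428948868729 q [ 0.417  0.052  1.729 -0.001  1.361 -0.018]
[278.5 299.5 220.5 249.5] 278.35428526861654 299.37520133529637 220.72388547938408 251.01706646017345
[346.5 381.5 300.5 340.5] 346.2363345038583 382.57655434740803 300.7178172840489 345.5811769744503
```

The lid is held still at about 0.517 rad, grip 20 N, and both jar silhouettes match the seated model. Handing in.

```bash
python3 -c "
from workcell import manip
print(manip.job_done())"
```

```text
the job is handed in; nothing more can be done
None
```

The job is handed in, with no verdict returned: both lids sit on their own jars, and the kiln lid went to about 0.69 rad and is now held still at about 0.52 rad in a 20 N grip; angles are worked out from the arm's position.

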